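# Post the empty tin through the waste flap of the clearing trolley

## Task

Get the low, empty, open tin on the clearing trolley into the collecting drawer below: with one finger push the sprung flap of the waste chute down and hold it open, and while it is held open slide the tin over the lip of the chute with the other finger, so that it drops into the drawer; then let the flap close. The tin is only pushed gently along the deck, never lifted, and it must not be pushed onto the closed flap. Leave the can, the jar, the bottle and the stack of bowls where they stand.

Things in the scene. Friction and masses are not known exactly. Their poses are not given: they have to be found in the camera images.
- trolley: Stainless clearing trolley, fixed. Flat deck 460 (x) x 760 mm (y), top at z = 0, level with the robot's bench. Origin on the deck's top, in the middle of the chute's lip. Its y axis points from the tin's side across the lip to the flap's hinge, z up. Deck spans x -230 to 230, y -360 to 400 mm, 30 mm thick. A tubular push handle 40 mm above deck level lies beyond its +y end.
- chute_lip (a point): Middle of the chute's lip, the straight edge (200 mm long, along the trolley's x) over which the tin has to go, at deck height. The opening spans x -100 to 100 mm and y 0 (lip) to 150 mm (hinge) in the trolley frame. Lip, frame and closed flap are flush with the deck. Below it is free space, so a finger may reach down into it.
- drawer_floor (a point): Middle of the floor of the steel collecting drawer under the chute, 175 mm below the deck's top; inside it spans x -150 to 150 mm and y -140 to 200 mm in the trolley frame, and its walls reach up to the deck, so that all that goes through the opening stays in it.
- flap (a joint): Angle of the sprung steel flap, 196 x 147 mm, 3 mm sheet. 0 = closed, flush; up to 0.85 rad as it swings down. It closes by itself: 2 to 3 N opens it near the free edge, about 10 N at 50 mm from the hinge. The tin's weight does not open it. From 0.15 rad it counts as held open; from about 0.4 rad the tin slides down it towards the lip side and drops under the deck.
- flap_hinge (a point): Middle of the flap's hinge line, which runs along the trolley's x, at deck height, 150 mm from the lip.
- flap_edge (a point): Middle of the flap's free edge, on its top face, at the lip when closed (the edge is folded down 14 mm); it moves with the flap.
- tin_center (a point): Centre, 15 mm above its foot, of the low empty food tin: steel with a paper label, round, 56 mm diameter, 30 mm high, open at the top, about 40 g; it slides easily (friction about 0.3) and tips in once its centre is past the lip, if nothing leans on its top edge. Stands on the deck on the -y side of the lip, in front of the opening.
- tin: The same tin; origin at the centre of its underside, z up.
- can: Bystander: full tall can, 74 mm diameter, 110 mm high, on the far side of the deck. Origin at the centre of its underside.
- jar: Bystander: full jar with a lid, 68 mm diameter, 90 mm high, on the far side of the deck. Origin at the centre of its underside.
- bottle: Bystander: sauce bottle, 56 mm diameter, 170 mm high, near side of the deck beyond the hinge. Origin at the centre of its underside.
- stack: Bystander: stack of black takeaway bowls, 124 mm diameter, 88 mm high, on the near side of the deck, behind the tin. Origin at the centre of its underside.

How it is judged (in metres and radians):
On the way, in this order (a step that is already met when the one before it is completed fails the run):
1. a finger holds the flap pushed open (0.15 rad or more) with the tin still standing on the deck before the lip (value of joint flap above 0.15 rad and contact force between the fingers and flap above 0.3 N and y of tin_center in the frame of trolley below -0.004 m and height (world z) of tin_center above 0.01 m), for 0.1 s.
2. with one finger still on the open flap, the other pushes the tin out over the lip (y of tin_center in the frame of trolley above -0.004 m and height (world z) of tin_center above -0.005 m and value of joint flap above 0.15 rad and contact force between the fingers and flap above 0.3 N and contact force between the fingers and tin above 0.02 N), for 0.04 s.
3. the tin lies in the drawer (z of tin_center in the frame of trolley below -0.1 m and x of tin_center in the frame of trolley between -0.15 and 0.15 m and y of tin_center in the frame of trolley between -0.14 and 0.2 m), for 0.2 s.
At the end, for the whole second after the job is handed in: The tin lies at rest in the collecting drawer (its centre at least 100 mm below the deck's top, inside the drawer's walls), the flap has closed (under 0.05 rad), and can, jar, bottle and stack stand within 15 mm of where they were (all of step 3 and value of joint flap below 0.05 rad and linear speed of tin below 0.05 m/s and distance of each of can, jar, bottle, stack from where it was at the start of the episode below 0.015 m); the robot touches nothing.
It fails at once if the tin is lifted more than about 15 mm off the deck (height (world z) of tin_center above 0.03 m).
It fails at once if the tin is pushed onto the flap while it is closed (under 0.1 rad) (y of tin_center in the frame of trolley between 0 and 0.15 m and x of tin_center in the frame of trolley between -0.1 and 0.1 m and height (world z) of tin_center above 0.005 m and value of joint flap below 0.1 rad).
It fails at once if the tin is squeezed or shoved hard (over 15 N from the fingers) (contact force between the fingers and tin above 15 N).
It fails at once if the can, jar, bottle or stack of bowls is knocked over or pushed away (20 mm or 0.3 rad) (distance of any of can, jar, bottle, stack from where it was at the start of the episode above 0.02 m or angle between any of can, jar, bottle, stack's own z axis and vertical above 0.3 rad).
It also fails if it takes over 43 s, if anything falls off the work surface, if the arm or the gripper's body presses on something with over 40 N, if the wrist force passes 120 N, or if a joint passes its speed limit or range.

## Robot

A 6-joint arm with a two-finger parallel gripper is mounted at the origin on the work surface. World frame = base frame: x ahead of the robot, y to its left, z up, the work surface at z = 0. Lengths are in mm, angles in degrees, forces in N, time in s.
With the tool pointing down it reaches from about 350 to 850 mm from the base axis. Payload 8.1 kg.
Tool frame: the origin (TCP) lies at the very end of the fingers, on their centre line; the grasp point (between the pads) lies 19 mm behind it; z points along the fingers, y is the direction in which the jaws open and shut (so a half turn about z gives the same grasp; the last joint's range is limited). The gripper opens to 85 mm and grips with 20 to 120 N. Pads are 22 mm wide; open, the fingers measure 114 mm over their backs; the gripper's body (76 mm by 85 mm) begins 54 mm behind the grasp point. The pads swing forward as they close: fully open they stand 13 mm farther back than shut.
Start: joints at [62.945, 7.471, 85.268, -0, 87.261, -4.893], TCP at [226.315, 555.686, 231.292] pointing down, gripper open.
Joint ranges: [-169.43, 169.43], [-51.17, 129.36], [1.28, 143.12], [-76.62, 256.62], [0, 156.53], [-152.29, 152.29]. Speed limits (degrees/s): [136.94, 136.94, 159.86, 180, 180, 180].

## Interface

Orientations are given as [roll, pitch, yaw] about the fixed x, y, z axes, in that order (R = Rz(yaw) Ry(pitch) Rx(roll)).
In Python, from bench import r gives the robot as it stands.
- The arm moves only by the shell command python3 -m jog 'ROWS' [OPENING] [FORCE]. ROWS is JSON, a list of rows, each a list of 6 numbers: the shift along the tool's x, y, z normalised to -1 to 1, where 1 is 0.25 m, then the turn, a rotation vector about the tool's x, y, z normalised to -1 to 1, where 1 is pi rad. In form: [[x, y, z, ax, ay, az], ...]. A call has 1 to 10 rows; each row is the pose to reach, as a shift and turn from the pose commanded when the call began, along the tool's axes at that moment, turning the shorter way round; what a row does not reach only later rows make up. A row lasts 1/10 s, in which the tool goes at most 50 mm and 8.59 degrees, less where a joint would pass 70% of its speed; a pose out of reach is approached as far as the arm can. A call with a number of a shift or a turn outside -1 to 1 is refused whole. A call with a gripper value outside its range is refused whole. OPENING is the opening, from 0 (shut) to 1 (fully open), set as the call begins (- or left out, the last holds). The fingers move at their own pace and stop on an object; FORCE is the grip in N (left out, the last holds). Time passes only in rows, so rows that repeat a pose let the fingers close. It gives the time, the measured TCP pose, the force and the opening at its end, in the units of the state.
- r.sense(): the state, without advancing time (a new reading comes with each control period).
- r.snapshot(name): name is "scene" or "top"; returns a dict with "pixels" (480x640x3 uint8, red, green, blue), "intrinsics" (3x3 intrinsics, pixels), "extrinsics" (4x4, takes a point from camera to world coordinates). Camera axes: x right, y down, z forward; pixel columns grow to the right and rows downward; lengths in mm; the calibration is good to about 2 mm. A picture is of the moment at which its call begins. There is no depth.
- r.hand_in(): hands the job in, once; it reports no verdict.
The state is a dict: "time": time; "joint_pos": joint angles; "qd": joint speeds; "joint_efforts": joint torques, N m; "tool_pos": TCP position; "tcp_rot": TCP orientation; "ft_force": force on the tool from outside, world axes, zero at the start; "wrist_torque": the same for the moment, N m; "finger_gap": finger opening in mm.
Only numpy, scipy, OpenCV 4.12 (cv2) and the standard library are available. Lean on these libraries where they do the work, as an engineer would, in place of code of your own. Each camera call takes 0.05 s, during which the arm holds its last target.

## Working session

There is one attempt and no reset: what is moved stays moved. The work goes in short steps, Python scripts to look and compute and a shell command to move; the robot and the scene stay as the last step left them, time stands still between calls to the robot, and variables do not carry over. Pictures are saved under pics/ and viewed, and the job is handed in when it is done.

```bash
ls; mkdir -p pics; python3 - <<'E'
from bench import r
import cv2,numpy as np
print(r.sense())
for n in ("scene","top"):
    s=r.snapshot(n); cv2.imwrite(f"pics/{n}0.png",s["pixels"][:,:,::-1]); np.savez(f"{n}0.npz",**s)
    print(n,s["intrinsics"],s["extrinsics"])
E
```

```text
pics
{'time': 0.0, 'joint_pos': array([ 6.29435061e+01,  7.51664268e+00,  8.53300901e+01,  9.25210916e-04,
        8.72617365e+01, -4.89336567e+00]), 'qd': array([-0.01604878, -0.08813829, -0.05847614,  0.04555973,  0.0784659 ,
       -0.00553286]), 'joint_efforts': array([-1.72950618e-03, -5.69396031e+01, -5.00549948e+01, -5.70486081e-04,
        1.50756910e-02,  3.92947499e-06]), 'tool_pos': array([226.06886083, 555.17857252, 230.22066935]), 'tcp_rot': array([-1.79892005e+02, -1.01732888e-02,  1.57836817e+02]), 'ft_force': array([-0.54511064, -0.66056014, -0.9114756 ]), 'wrist_torque': array([-0.04476729,  0.09807434, -0.00679005]), 'finger_gap': 85.30010318505482}
scene [[466.36534285   0.         317.6549472 ]
 [  0.         466.36534285 243.67219046]
 [  0.           0.           1.        ]] [[ 2.40565649e-01  6.29300277e-01 -7.38992104e-01  1.27271862e+03]
 [ 9.70610609e-01 -1.50808459e-01  1.87541606e-01 -1.52229232e+02]
 [ 6.57372384e-03 -7.62389645e-01 -6.47084860e-01  5.76366865e+02]
 [ 0.00000000e+00  0.00000000e+00  0.00000000e+00  1.00000000e+00]]
top [[570.80970648   0.         320.2569499 ]
 [  0.         570.80970648 237.37377108]
 [  0.           0.           1.        ]] [[ 6.34138408e-03 -9.95044547e-01  9.92276994e-02  3.88253417e+02]
 [-9.99933571e-01 -7.26489703e-03 -8.94844231e-03  2.14719473e+01]
 [ 9.62497774e-03 -9.91643623e-02 -9.95024517e-01  1.43532273e+03]
 [ 0.00000000e+00  0.00000000e+00  0.00000000e+00  1.00000000e+00]]
```

View pics/scene0.png

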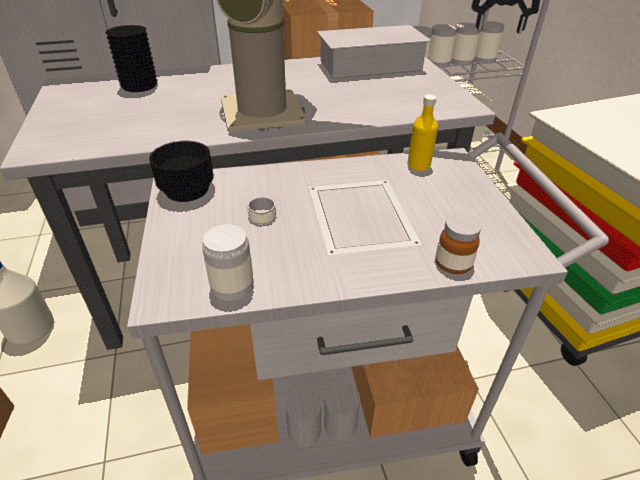

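View pics/top0.png

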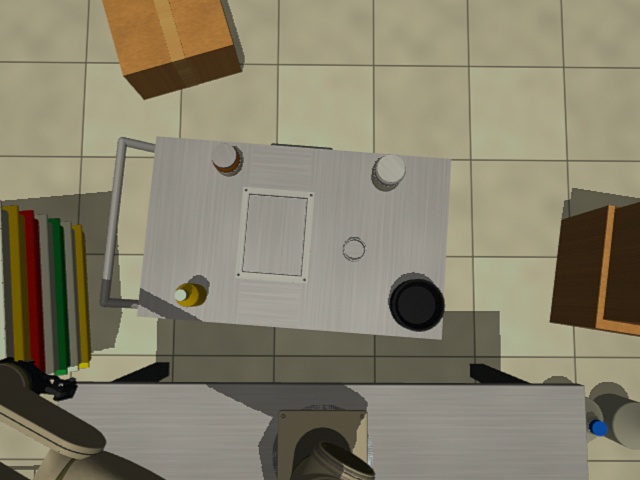

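```bash
python3 - <<'E'
import cv2
a=cv2.imread("pics/top0.png")[130:350,130:460]; cv2.imwrite("pics/topc.png",cv2.resize(a[40:160,90:260],None,fx=4.5,fy=4.5,interpolation=cv2.INTER_CUBIC))
cv2.imwrite("pics/topd.png",cv2.resize(a,None,fx=2.4,fy=2.4,interpolation=cv2.INTER_CUBIC))
a=cv2.imread("pics/scene0.png")[160:270,230:430]; cv2.imwrite("pics/scenec.png",cv2.resize(a,None,fx=4,fy=4,interpolation=cv2.INTER_CUBIC))
E
```

```text
(no output)
```

View pics/topc.png

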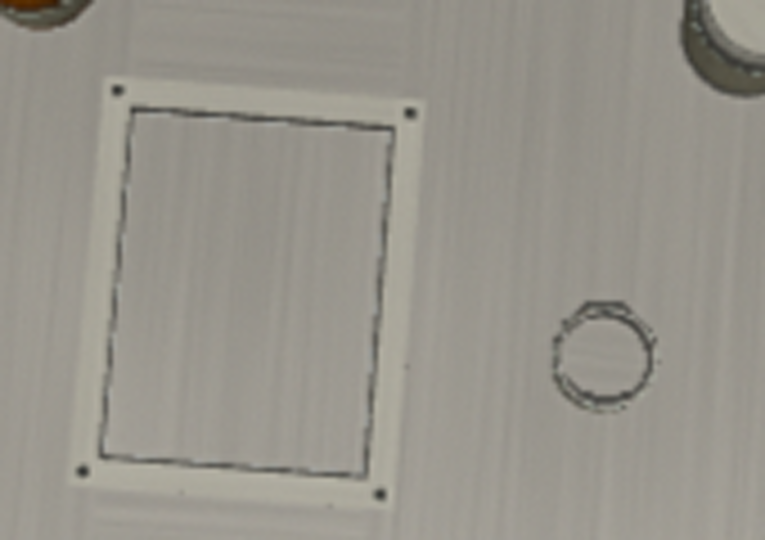

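View pics/topd.png

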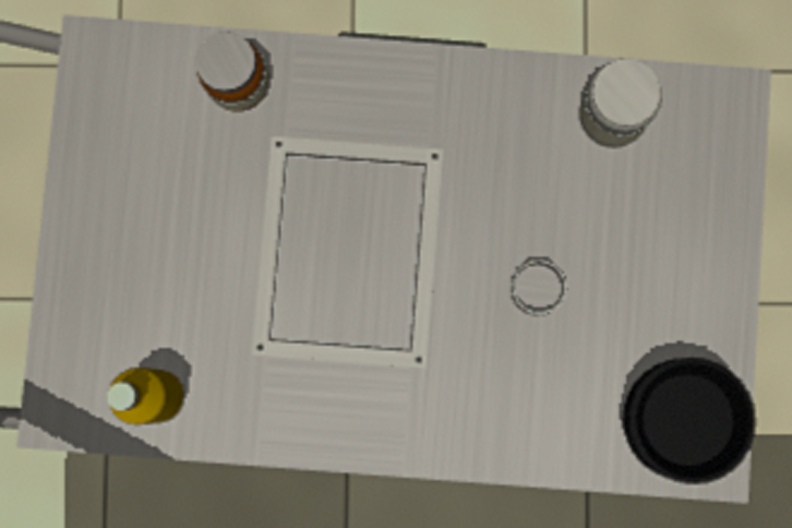

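View pics/scenec.png

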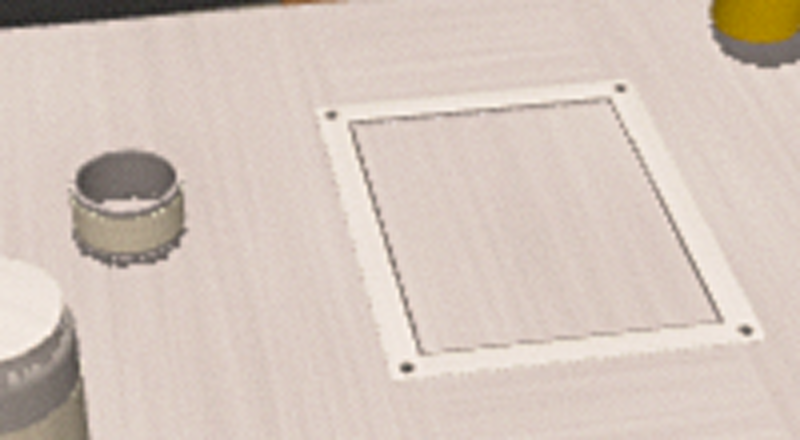

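The top view shows the opening's corners at about (249,194), (307,198), (301,276) and (242,271), and the tin at about (354,249). The scene view shows the same layout, with the flap closed. Next I'll turn these into world positions.

```bash
cat > h.py <<'E'
import numpy as np
S={n:np.load(f"{n}0.npz") for n in("scene","top")}
def px(n,u,v,z,s=None):
    s=s or S[n]; K,E=s["intrinsics"],s["extrinsics"]
    d=E[:3,:3]@np.linalg.solve(K,[u,v,1.]); o=E[:3,3]; return o+d*(z-o[2])/d[2]
T=lambda x,y:((x+.5)/4.5-.5+220,(y+.5)/4.5-.5+170)
C=lambda x,y:((x+.5)/4-.5+230,(y+.5)/4-.5+160)
D=lambda x,y:((x+.5)/2.4-.5+130,(y+.5)/2.4-.5+130)
E
python3 - <<'E'
from h import *
t=[px("top",*T(*p),0)[:2] for p in((393,128),(366,477),(101,457),(132,109))]  # lip far, lip near, hinge near, hinge far
s=[px("scene",*C(*p),0)[:2] for p in((421,354),(350,122),(608,98),(721,321))]
t,s=np.array(t),np.array(s); print(t.round(1));print(s.round(1))
for q in(t,s):
    lip=(q[0]+q[1])/2; hin=(q[2]+q[3])/2; yv=hin-lip; xv=q[0]-q[1]; print(lip,hin,np.linalg.norm(yv),np.linalg.norm(xv),np.degrees(np.arctan2(-yv[0],yv[1])),np.degrees(np.arctan2(xv[1],xv[0])))
q=(t+s)/2; lip=(q[0]+q[1])/2; xv=q[0]-q[1];a=np.arctan2(xv[1],xv[0]); yv=(q[2]+q[3])/2-lip; a=(a+np.arctan2(-yv[0],yv[1]))/2
X=np.array([np.cos(a),np.sin(a)]);Y=np.array([-X[1],X[0]]); print("lip",lip,"a",np.degrees(a))
def tr(p): p=np.asarray(p)[:2]-lip; return (p@X).round(1),(p@Y).round(1)
print("tin rim top", tr(px("top",*T(603,357),30)), "z15", tr(px("top",*T(603,357),15)))
print("tin rim scene", tr(px("scene",*C(127,180),30)))
print("can",tr(px("top",*D(627,95),110)),"jar",tr(px("top",*D(227,63),90)),"bottle cap",tr(px("top",*D(121,396),170)),"stack",tr(px("top",*D(689,418),88)))
E
```

```text
[[631.7  43.1]
 [434.6  56.4]
 [444.8 204.2]
 [641.4 190.6]]
[[634.7  43.3]
 [436.8  57.6]
 [446.9 204.8]
 [645.  190.8]]
[533.13263076  49.74384859] [543.05185139 197.44046498] 148.02932625781787 197.50877252269473 -3.8421822696709214 -3.8755932174679697
[535.75409199  50.48792038] [545.97272588 197.79992166] 147.66599540202444 198.39010887005477 -3.968096343375458 -4.138353284075734
lip [534.44336137  50.11588449] a -3.9561638370014864
tin rim top (np.float64(-25.5), np.float64(-125.9)) z15 (np.float64(-24.3), np.float64(-126.9))
tin rim scene (np.float64(-20.8), np.float64(-126.4))
can (np.float64(162.9), np.float64(-195.9)) jar (np.float64(169.0), np.float64(202.9)) bottle cap (np.float64(-167.2), np.float64(256.6)) stack (np.float64(-148.2), np.float64(-279.4))
```

```bash
python3 -m jog '[[-0.1,-0.1,0,0,0,0],[-0.25,-0.24,0,0,0,0],[-0.4,-0.39,0,0,0,0],[-0.55,-0.53,0,0,0,0],[-0.7,-0.68,0,0,0,0],[-0.85,-0.82,0,0,0,0],[-0.95,-0.92,0,0,0,0],[-0.98,-0.95,0,0,0,0]]' 1 20
python3 -m jog '[[-0.1,-0.1,0,0,0,-0.02],[-0.25,-0.24,0,0,0,-0.05],[-0.4,-0.39,0,0,0,-0.07],[-0.55,-0.53,0,0,0,-0.101],[-0.7,-0.68,0,0,0,-0.101],[-0.85,-0.82,0,0,0,-0.101],[-0.95,-0.92,0,0,0,-0.101],[-0.99,-0.96,0,0,0,-0.101],[-0.99,-0.96,0,0,0,-0.101]]'
cat > st.py <<'E'
from bench import r
import numpy as np
from scipy.spatial.transform import Rotation as R
s=r.sense(); a=np.radians(-3.96); X=np.array([np.cos(a),np.sin(a)]);Y=np.array([-X[1],X[0]]); lip=np.array([534.4,50.1])
p=s["tool_pos"]; d=p[:2]-lip
print("t",round(s["time"],2),"troll x,y,z",(d@X).round(1),(d@Y).round(1),p[2].round(1),"rot",s["tcp_rot"].round(2),"F",s["ft_force"].round(2),"gap",round(s["finger_gap"],1)); print("q",s["joint_pos"].round(1))
E
python3 st.py
```

```text
time: 0.9
tool_pos: [364.8, 239.7, 231.0]
tcp_rot: [-179.9, 0.0, 157.6]
ft_force: [-0.1, 1.3, 0.7]
finger_gap: 85.5
time: 1.8
tool_pos: [502.5, -73.6, 230.6]
tcp_rot: [180.0, -0.1, 175.9]
ft_force: [0.3, 0.5, 0.4]
finger_gap: 85.7
t 1.8 troll x,y,z -23.3 -125.6 230.6 rot [ 1.7998e+02 -8.0000e-02  1.7586e+02] F [0.26 0.53 0.35] gap 85.7
q [ -14.1   -6.8   99.7    0.    87.2 -100. ]
```

```bash
python3 -m jog '[[0,0,0.1,0,0,0],[0,0,0.3,0,0,0],[0,0,0.5,0,0,0],[0,0,0.65,0,0,0],[0,0,0.72,0,0,0],[0,0,0.72,0,0,0],[0,0,0.72,0,0,0]]'
python3 st.py; python3 - <<'E'
from bench import r
import cv2,numpy as np
for n,(v0,v1,u0,u1) in {"scene":(90,290,130,390),"top":(150,350,270,470)}.items():
    s=r.snapshot(n); cv2.imwrite(f"pics/{n}1.png",cv2.resize(s["pixels"][v0:v1,u0:u1,::-1],None,fx=3,fy=3,interpolation=cv2.INTER_CUBIC))
    K,E=s["intrinsics"],s["extrinsics"]; p=r.sense()["tool_pos"]; c=np.linalg.inv(E)@np.append(p,1); c=K@c[:3]; uv=c[:2]/c[2]; print(n,(uv-[u0,v0])*3)
E
```

```text
time: 2.5
tool_pos: [502.3, -71.0, 51.8]
tcp_rot: [180.0, -0.0, 176.1]
ft_force: [-0.0, -0.0, 1.9]
finger_gap: 85.2
t 2.5 troll x,y,z -23.6 -123.1 51.8 rot [ 1.7998e+02 -1.0000e-02  1.7610e+02] F [-0.01 -0.03  1.88] gap 85.2
q [ -13.9    2.8  109.9    0.    67.3 -100. ]
scene [395.77670756 313.51904075]
top [250.52196422 290.21190231]
```

View pics/scene1.png

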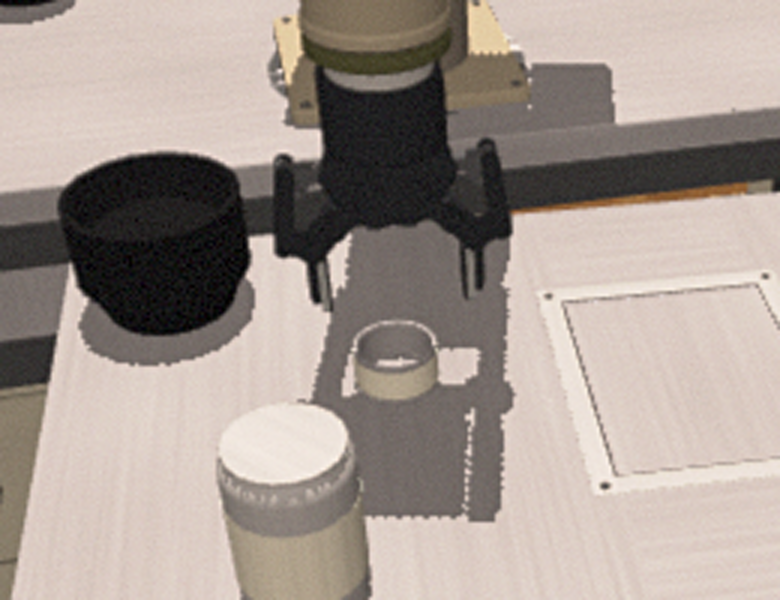

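View pics/top1.png

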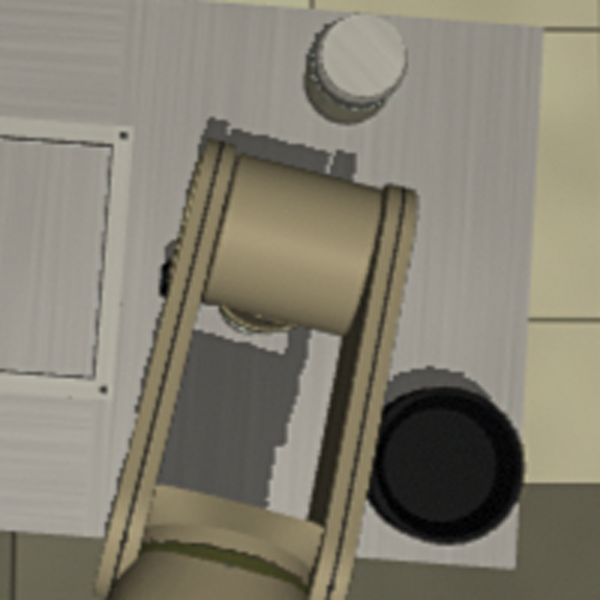

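The scene view shows both open fingers straddling the tin. Their tips are at rows 298–310, about 10 px above the projected TCP (313), so the open tips sit roughly 11–13 mm behind the TCP. I'll lower it to just above the deck.

```bash
python3 -m jog '[[0,0,0.06,0,0,0],[0,0,0.12,0,0,0],[0,0,0.17,0,0,0],[0,0,0.2,0,0,0],[0,0,0.2,0,0,0]]'; python3 st.py
python3 -m jog '[[0,0.02,0,0,0,0],[0,0.06,0,0,0,0],[0,0.1,0,0,0,0],[0,0.14,0,0,0,0],[0,0.18,0,0,0,0],[0,0.22,0,0,0,0],[0,0.26,0,0,0,0],[0,0.3,0,0,0,0],[0,0.34,0,0,0,0],[0,0.36,0,0,0,0]]'; python3 st.py
```

```text
time: 3.1
tool_pos: [501.8, -72.2, 0.7]
tcp_rot: [180.0, -0.1, 176.0]
ft_force: [-0.5, 0.3, -0.2]
finger_gap: 85.5
t 3.1 troll x,y,z -24.0 -124.2 0.7 rot [ 1.7999e+02 -7.0000e-02  1.7602e+02] F [-0.46  0.28 -0.21] gap 85.5
q [ -14.     7.5  111.1   -0.    61.5 -100. ]
time: 4.1
tool_pos: [508.6, 18.5, 1.3]
tcp_rot: [180.0, -0.0, 176.1]
ft_force: [0.9, 0.8, 0.1]
finger_gap: 85.5
t 4.1 troll x,y,z -23.6 -33.3 1.3 rot [179.99  -0.   176.05] F [0.85 0.85 0.12] gap 85.5
q [ -3.7   7.7 110.8   0.   61.5 -89.8]
```

```bash
python3 -m jog '[[0,0.02,0,0,0,0],[0,0.04,0,0,0,0],[0,0.05,0,0,0,0],[0,0.05,0,0,0,0]]'; python3 st.py; python3 - <<'E'
from bench import r
import cv2,numpy as np
s=r.snapshot("scene"); np.savez("s2.npz",**s); cv2.imwrite("pics/scene2.png",cv2.resize(s["pixels"][120:270,220:420,::-1],None,fx=4,fy=4,interpolation=cv2.INTER_CUBIC))
E
```

```text
time: 4.5
tool_pos: [509.5, 30.1, 1.3]
tcp_rot: [180.0, 0.0, 176.0]
ft_force: [-0.7, -0.4, -0.3]
finger_gap: 85.5
t 4.5 troll x,y,z -23.5 -21.6 1.3 rot [180.     0.   176.03] F [-0.67 -0.36 -0.27] gap 85.5
q [ -2.4   7.9 110.6   0.   61.6 -88.4]
```

View pics/scene2.png

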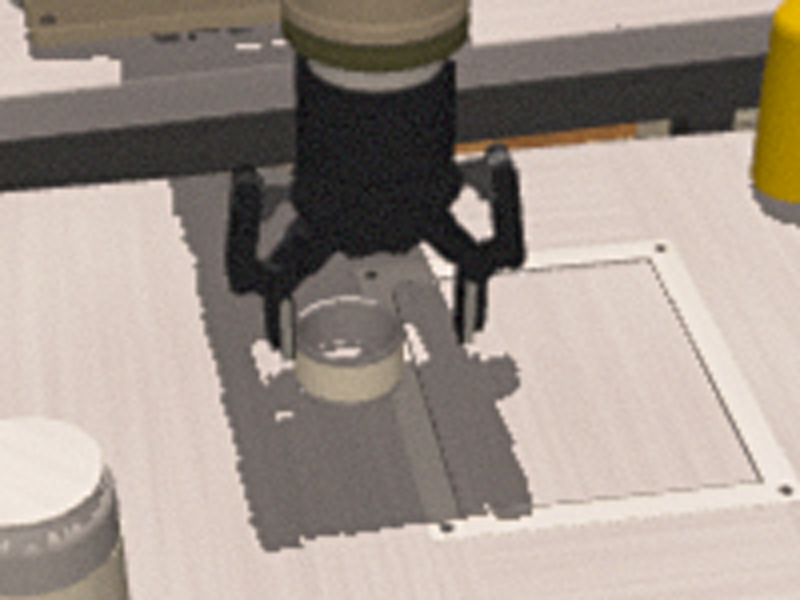

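```bash
python3 - <<'E'
from h import *
a=np.radians(-3.96); X=np.array([np.cos(a),np.sin(a)]);Y=np.array([-X[1],X[0]]); lip=np.array([534.4,50.1])
f=lambda x,y,z:px("scene",(x+.5)/4-.5+220,(y+.5)/4-.5+120,z)[:2]-lip
for p in((350,331,30),(297,331,30),(405,331,30)): d=f(*p); print((d@X).round(1),(d@Y).round(1))
E
```

```text
-13.4 -34.7
-17.8 -61.1
-8.9 -7.2
```

```bash
python3 -m jog '[[0,0.02,0,0,0,0],[0,0.04,0,0,0,0],[0,0.06,0,0,0,0],[0,0.075,0,0,0,0],[0,0.08,0,0,0,0],[0,0.08,0,0,0,0]]'; python3 st.py; python3 - <<'E'
from bench import r
import cv2,numpy as np
s=r.snapshot("scene"); cv2.imwrite("pics/scene3.png",cv2.resize(s["pixels"][120:270,220:420,::-1],None,fx=4,fy=4,interpolation=cv2.INTER_CUBIC))
E
```

```text
time: 5.15
tool_pos: [510.8, 50.2, 1.3]
tcp_rot: [-180.0, 0.0, 176.0]
ft_force: [-0.1, -0.3, -0.1]
finger_gap: 85.6
t 5.15 troll x,y,z -23.5 -1.6 1.3 rot [-180.      0.    176.05] F [-0.07 -0.29 -0.11] gap 85.6
q [-1.000e-01  8.300e+00  1.101e+02 -0.000e+00  6.160e+01 -8.620e+01]
```

View pics/scene3.png

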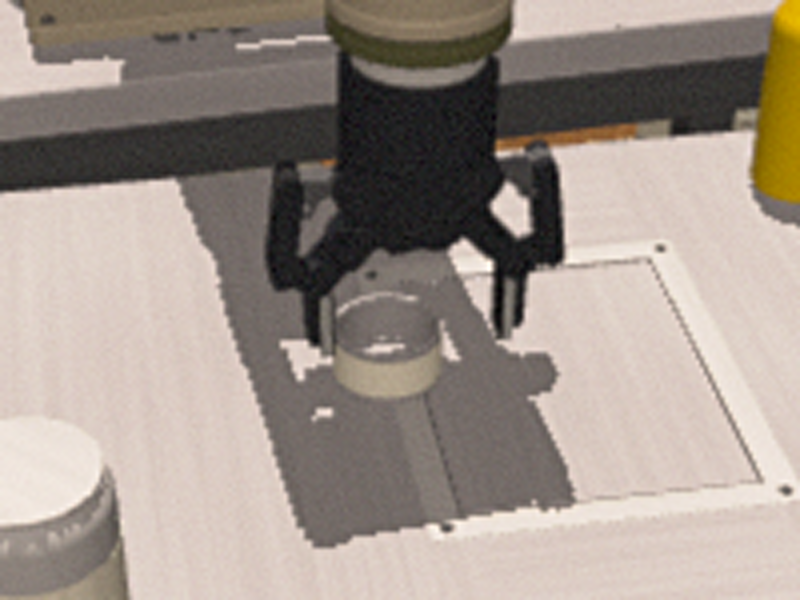

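Tin's rim centre is now at crop pixel (388,324), which puts its centre at y ≈ -16 mm, still short of the lip. Next I'll back off, rise and tilt.

```bash
python3 -m jog '[[0,-0.008,0,0,0,0],[0,-0.016,0,0,0,0],[0,-0.016,-0.04,0,0,0],[0,-0.016,-0.15,0,0,0],[0,-0.03,-0.27,0,0,0],[0,-0.05,-0.36,0,0,0],[0,-0.054,-0.36,0,0,0]]'; python3 st.py
python3 -m jog '[[0,0,0,0.03,0,0],[0,0,0,0.07,0,0],[0,0,0,0.11,0,0],[0,0,0,0.145,0,0],[0,0,0,0.1556,0,0],[0,0,0,0.1556,0,0],[0,0,0,0.1556,0,0]]'; python3 st.py; python3 - <<'E'
from bench import r
import cv2,numpy as np
s=r.snapshot("scene"); cv2.imwrite("pics/scene4.png",cv2.resize(s["pixels"][70:270,200:467,::-1],None,fx=3,fy=3,interpolation=cv2.INTER_CUBIC))
E
```

```text
time: 5.9
tool_pos: [513.0, 35.9, 96.2]
tcp_rot: [180.0, 0.4, 176.0]
ft_force: [0.8, 0.8, 0.8]
finger_gap: 85.7
t 5.9 troll x,y,z -20.4 -15.7 96.2 rot [179.99   0.44 175.99] F [0.82 0.82 0.76] gap 85.7
q [ -1.7   0.  107.6  -0.   71.9 -87.7]
time: 6.6
tool_pos: [509.7, 36.2, 90.9]
tcp_rot: [-152.1, -0.1, 176.0]
ft_force: [-1.3, -0.2, -0.1]
finger_gap: 85.4
t 6.6 troll x,y,z -23.7 -15.6 90.9 rot [-1.5211e+02 -6.0000e-02  1.7601e+02] F [-1.26 -0.21 -0.12] gap 85.4
q [ 16.3  11.  101.3 -26.5  79.4 -62. ]
```

View pics/scene4.png

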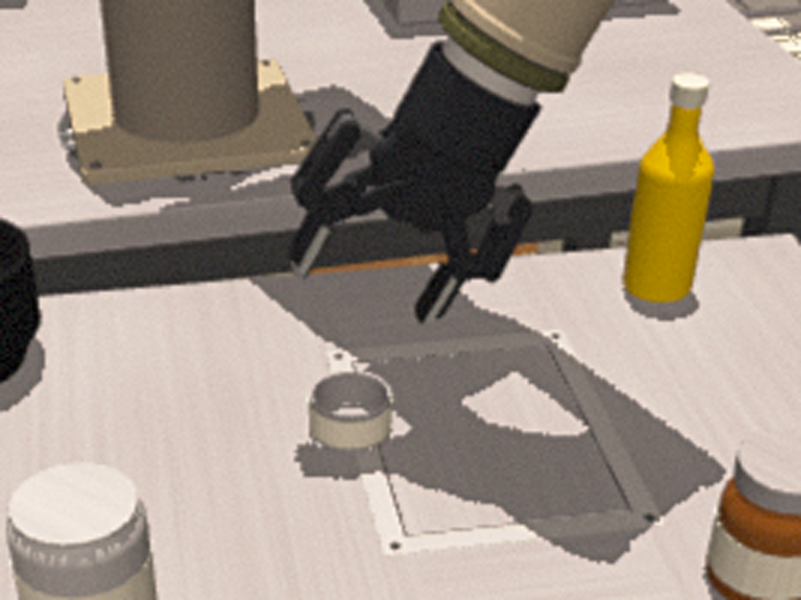

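```bash
python3 - <<'E'
from h import *
a=np.radians(-3.96); X=np.array([np.cos(a),np.sin(a)]);Y=np.array([-X[1],X[0]]); lip=np.array([534.4,50.1])
d=px("scene",350.5/3-.5+200,398/3-.5+70,30)[:2]-lip; print("tin",(d@X).round(1),(d@Y).round(1))
s=S["scene"];K,E=s["intrinsics"],s["extrinsics"]
for n,x,y,z in(("fo",-23,40.3,75),("fi",-23,27.6,81.6),("ri",-23,-47.6,121.6),("ro",-23,-60.3,128.4)):
    w=lip+x*X+y*Y; c=K@(np.linalg.inv(E)@[*w,z,1])[:3]; print(n,((c[:2]/c[2]-[200,70]+.5)*3).round(0))
E
```

```text
tin -11.1 -16.2
fo [431. 324.]
fi [413. 317.]
ri [299. 274.]
ro [279. 266.]
```

```bash
python3 -m jog '[[-0.01,0.02,0.037,0,0,0],[-0.028,0.06,0.11,0,0,0],[-0.028,0.1,0.185,0,0,0],[-0.028,0.13,0.24,0,0,0],[-0.028,0.15,0.277,0,0,0],[-0.028,0.162,0.299,0,0,0],[-0.028,0.162,0.299,0,0,0]]'; python3 st.py; python3 - <<'E'
from bench import r
import cv2,numpy as np
s=r.snapshot("scene"); cv2.imwrite("pics/scene5.png",cv2.resize(s["pixels"][100:270,220:447,::-1],None,fx=3.5,fy=3.5,interpolation=cv2.INTER_CUBIC))
E
```

```text
time: 7.35
tool_pos: [516.7, 36.2, 5.9]
tcp_rot: [-152.0, -0.0, 176.0]
ft_force: [-1.3, -0.2, 2.3]
finger_gap: 85.6
t 7.35 troll x,y,z -16.7 -15.1 5.9 rot [-1.5196e+02 -4.0000e-02  1.7600e+02] F [-1.33 -0.21  2.3 ] gap 85.6
q [ 16.2  19.5 101.5 -27.7  71.6 -58. ]
```

View pics/scene5.png

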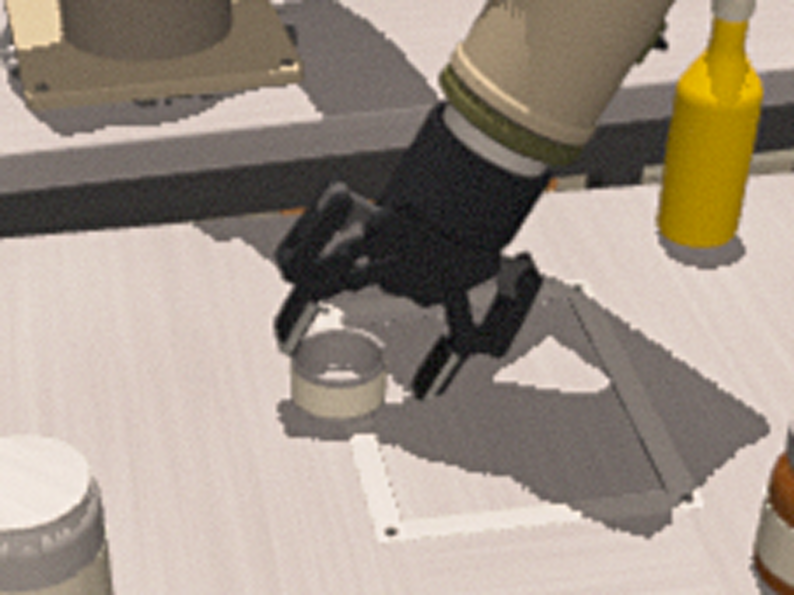

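The front finger is on the flap, with about 2.3 N showing. The tin stands free of both fingers, and the rear finger is above and behind its rim. I'll carry on diagonally down.

```bash
python3 -m jog '[[0,0.002,0.022,0,0,0],[0,0.004,0.045,0,0,0],[0,0.006,0.07,0,0,0],[0,0.008,0.095,0,0,0],[0,0.01,0.12,0,0,0],[0,0.0125,0.138,0,0,0],[0,0.0125,0.138,0,0,0],[0,0.0125,0.138,0,0,0]]'; python3 st.py; python3 - <<'E'
from bench import r
import cv2,numpy as np
s=r.snapshot("scene"); cv2.imwrite("pics/scene6.png",cv2.resize(s["pixels"][100:270,220:447,::-1],None,fx=3.5,fy=3.5,interpolation=cv2.INTER_CUBIC))
E
```

```text
time: 8.2
tool_pos: [515.5, 22.6, -25.9]
tcp_rot: [-151.9, -0.1, 176.0]
ft_force: [-0.8, -1.4, 2.2]
finger_gap: 85.5
t 8.2 troll x,y,z -17.0 -28.7 -25.9 rot [-1.5193e+02 -6.0000e-02  1.7600e+02] F [-0.83 -1.36  2.19] gap 85.5
q [ 14.9  22.1 102.4 -28.6  68.1 -57.2]
```

View pics/scene6.png

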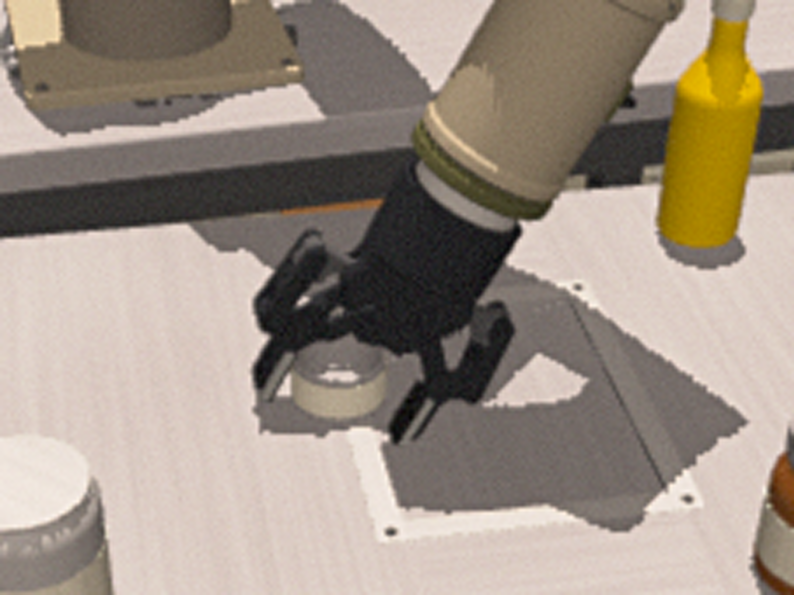

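The front finger now holds the flap open below the lip. The tin still stands on the deck just in front of the rear finger. Next is a slow push along +y.

```bash
python3 -m jog '[[0,0.015,-0.008,0,0,0],[0,0.03,-0.016,0,0,0],[0,0.047,-0.025,0,0,0],[0,0.064,-0.034,0,0,0],[0,0.08,-0.0425,0,0,0],[0,0.097,-0.0515,0,0,0],[0,0.115,-0.061,0,0,0]]'; python3 st.py; python3 - <<'E'
from bench import r
import cv2,numpy as np
s=r.snapshot("scene"); cv2.imwrite("pics/scene7.png",cv2.resize(s["pixels"][100:270,220:447,::-1],None,fx=3.5,fy=3.5,interpolation=cv2.INTER_CUBIC))
E
```

```text
time: 8.95
tool_pos: [518.2, 56.1, -25.7]
tcp_rot: [-152.0, -0.0, 176.0]
ft_force: [-0.3, -4.2, 2.6]
finger_gap: 85.7
t 8.95 troll x,y,z -16.6 4.8 -25.7 rot [-151.99   -0.    176.02] F [-0.31 -4.22  2.58] gap 85.7
q [ 18.1  23.8 100.  -27.6  69.8 -55.1]
```

View pics/scene7.png

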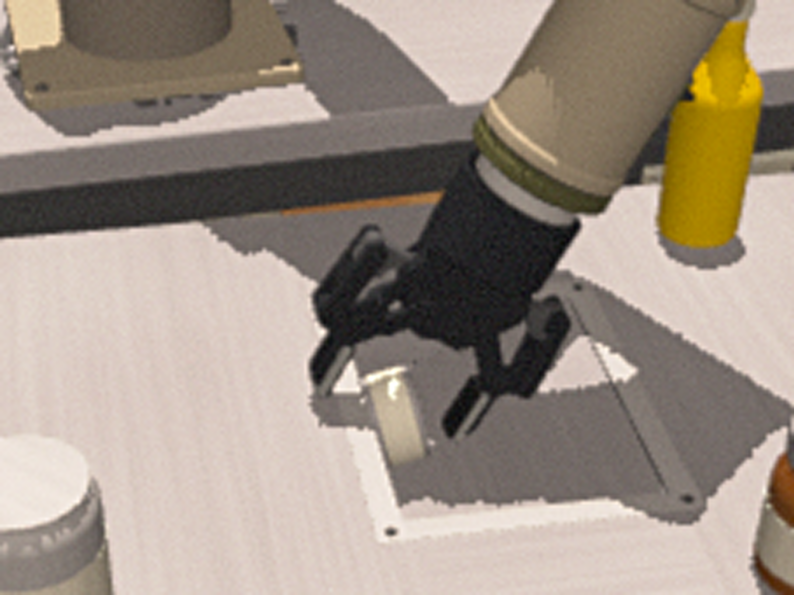

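The tin (crop about (400,415)) is tipping over the lip into the opening, clear of the rear finger. I'll hold the flap open while it drops.

```bash
python3 -m jog '[[0,0,0,0,0,0],[0,0,0,0,0,0],[0,0,0,0,0,0]]'; python3 st.py; python3 - <<'E'
from bench import r
import cv2,numpy as np
s=r.snapshot("scene"); cv2.imwrite("pics/scene8.png",cv2.resize(s["pixels"][100:270,220:447,::-1],None,fx=3.5,fy=3.5,interpolation=cv2.INTER_CUBIC))
E
```

```text
time: 9.3
tool_pos: [518.5, 55.9, -25.5]
tcp_rot: [-152.0, 0.0, 176.0]
ft_force: [-0.3, 0.2, 4.1]
finger_gap: 85.5
t 9.3 troll x,y,z -16.3 4.7 -25.5 rot [-1.5203e+02  3.0000e-02  1.7603e+02] F [-0.33  0.2   4.15] gap 85.5
q [ 18.1  23.8 100.  -27.6  69.8 -55.1]
```

View pics/scene8.png

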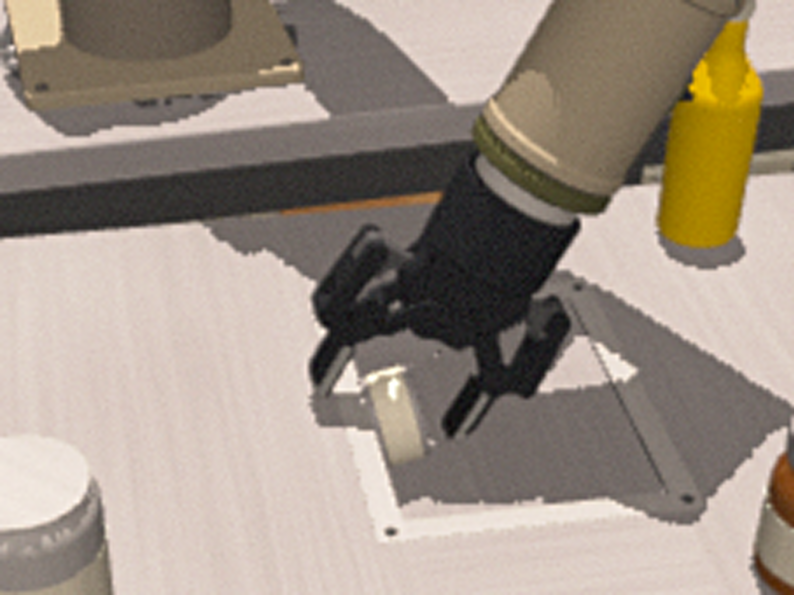

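The tin is stuck on edge between the lip and the flap (crop about (397,418)), because the flap is only about 0.44 rad open. I'll tilt further about the rear tip to open it more.

```bash
python3 -m jog '[[0,-0.003,0.008,0.016,0,0],[0,-0.006,0.016,0.032,0,0],[0,-0.01,0.025,0.049,0,0],[0,-0.0136,0.0344,0.0667,0,0],[0,-0.0136,0.0344,0.0667,0,0],[0,-0.0136,0.0344,0.0667,0,0]]'; python3 st.py; python3 - <<'E'
from bench import r
import cv2,numpy as np
s=r.snapshot("scene"); cv2.imwrite("pics/scene9.png",cv2.resize(s["pixels"][100:270,220:447,::-1],None,fx=3.5,fy=3.5,interpolation=cv2.INTER_CUBIC))
E
```

```text
time: 9.95
tool_pos: [517.2, 48.0, -32.0]
tcp_rot: [-139.9, -0.1, 176.0]
ft_force: [-1.8, -2.9, 5.6]
finger_gap: 85.6
t 9.95 troll x,y,z -17.1 -3.3 -32.0 rot [-1.3988e+02 -9.0000e-02  1.7602e+02] F [-1.77 -2.92  5.59] gap 85.6
q [ 23.   32.4  94.7 -36.1  76.9 -46.9]
```

View pics/scene9.png

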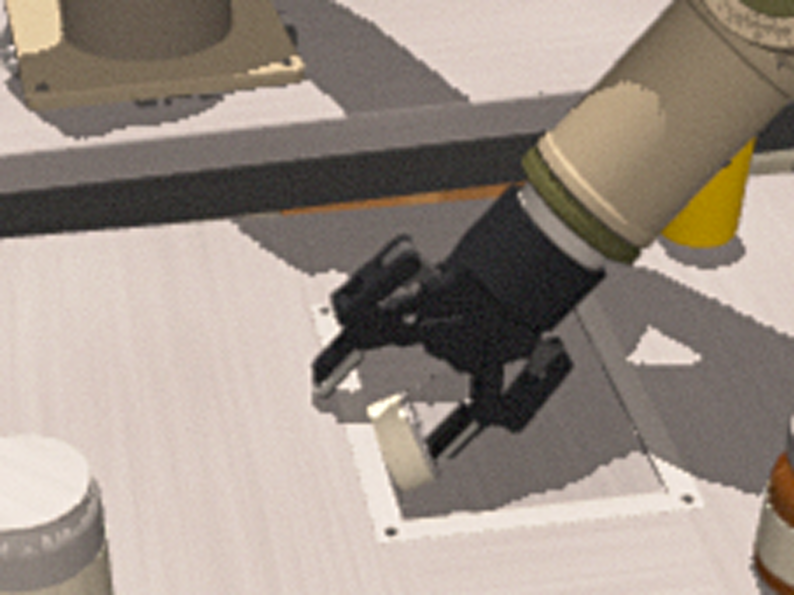

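```bash
python3 -m jog '[[0,0.011,-0.018,0,0,0],[0,0.022,-0.036,0,0,0],[0,0.033,-0.054,0,0,0],[0,0.033,-0.054,0,0,0],[0,0.033,-0.054,0,0,0]]'; python3 st.py; python3 - <<'E'
from bench import r
import cv2,numpy as np
s=r.snapshot("scene"); cv2.imwrite("pics/scene10.png",cv2.resize(s["pixels"][100:270,220:447,::-1],None,fx=3.5,fy=3.5,interpolation=cv2.INTER_CUBIC))
E
```

```text
time: 10.5
tool_pos: [519.2, 62.8, -25.7]
tcp_rot: [-139.9, 0.0, 176.0]
ft_force: [-1.6, -4.7, 10.5]
finger_gap: 85.6
t 10.5 troll x,y,z -16.0 11.6 -25.7 rot [-1.3991e+02  4.0000e-02  1.7599e+02] F [-1.58 -4.71 10.55] gap 85.6
q [ 24.2  32.6  93.4 -35.4  78.2 -46.7]
```

View pics/scene10.png

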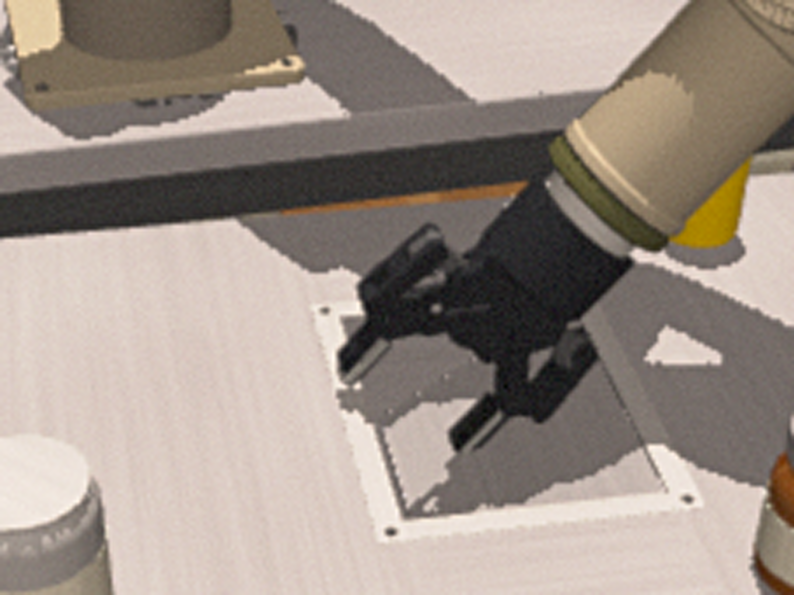

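The tin has gone from the opening. I'll hold briefly, then lift straight up so the flap closes.

```bash
python3 -m jog '[[0,0,0,0,0,0],[0,0,0,0,0,0],[0,-0.026,-0.031,0,0,0],[0,-0.06,-0.072,0,0,0],[0,-0.12,-0.143,0,0,0],[0,-0.22,-0.262,0,0,0],[0,-0.32,-0.382,0,0,0],[0,-0.44,-0.525,0,0,0],[0,-0.51,-0.61,0,0,0],[0,-0.51,-0.61,0,0,0]]'; python3 st.py; python3 - <<'E'
from bench import r
import cv2,numpy as np
s=r.snapshot("scene"); cv2.imwrite("pics/scene11.png",s["pixels"][:,:,::-1])
E
```

```text
time: 11.55
tool_pos: [521.4, 65.1, 177.2]
tcp_rot: [-140.2, 0.5, 176.0]
ft_force: [0.2, -0.0, 0.5]
finger_gap: 85.6
t 11.55 troll x,y,z -14.0 14.1 177.2 rot [-140.24    0.47  176.04] F [ 0.22 -0.02  0.52] gap 85.6
q [ 24.3  15.3  91.2 -34.6  93.8 -57.5]
```

View pics/scene11.png

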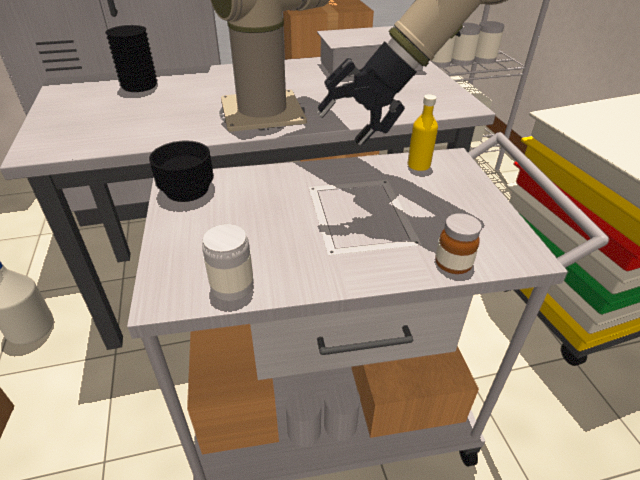

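```bash
python3 -m jog '[[0,0,0,0,0,0],[0,0,0,0,0,0],[0,0,0,0,0,0],[0,0,0,0,0,0],[0,0,0,0,0,0]]'; python3 - <<'E'
from bench import r
import cv2,numpy as np
s=r.snapshot("scene"); a=s["pixels"]; o=np.load("scene0.npz")["pixels"]
f=lambda i:cv2.resize(i[160:270,300:430,::-1],None,fx=3,fy=3,interpolation=cv2.INTER_CUBIC)
cv2.imwrite("pics/cmp12.png",np.hstack([f(o),f(a)]))
for n,(u0,u1,v0,v1) in dict(can=(200,256,222,308),jar=(434,484,212,276),bottle=(404,440,92,176),stack=(148,216,142,202)).items():
    d=np.abs(a[v0:v1,u0:u1].astype(int)-o[v0:v1,u0:u1]).max(2); print(n,d.mean().round(1),(d>40).sum())
E
```

```text
time: 12.1
tool_pos: [518.5, 63.8, 171.5]
tcp_rot: [-140.0, -0.1, 176.0]
ft_force: [-0.2, -0.5, 0.1]
finger_gap: 85.3
can 3.8 16
jar 17.6 432
bottle 5.7 59
stack 8.4 0
```

View pics/cmp12.png

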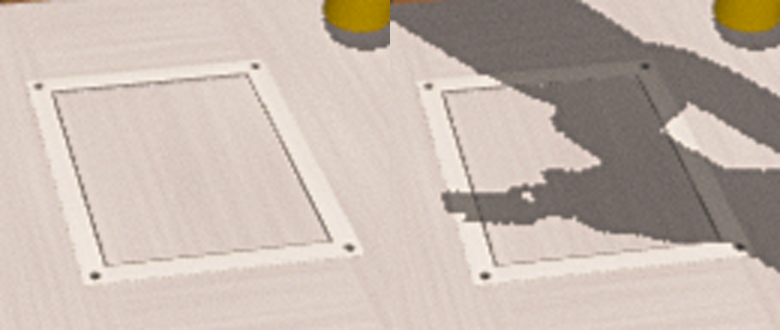

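The comparison crop shows the flap flush again, with the same thin outline as at the start. The bystanders haven't moved; the jar's pixel difference comes from the arm's shadow falling on it.

```bash
python3 -c "
from bench import r
print(r.hand_in())"
```

```text
the job is handed in; nothing more can be done
None
```

The tin went through the chute and the flap closed behind it. I handed the job in at about 12 s of the 43 s allowed.

**How it went:**
1. With the gripper upright and open, I pushed the tin along the deck to about 16 mm short of the lip.
2. I tilted the tool 28° and pressed the flap down with the front finger. By tool position it was about 0.34 rad open while the tin still stood on the deck.
3. With the flap held, the rear finger slid the tin over the lip.
4. The tin first stuck on edge between the lip and the flap, at about 0.44 rad. I tilted to 40° and moved about 15 mm towards the hinge, and it dropped.
5. I then lifted the gripper straight up so the flap could close.

**Last checks:**
- **Flap:** the image shows it flush, matching the first picture.
- **Bystanders:** the can, jar, bottle and stack stand where they were. The jar's pixels differed from the start, which I put down to the arm's shadow on it.
- **Robot:** it was clear of everything, with under 1 N on the wrist. The highest reading after any move was about 11 N.

**Not confirmed:**
- **Tin in the drawer:** I couldn't see it there. I infer it from the tin having gone from the open chute and the flap closing flush.
- **Finger contact forces:** I couldn't measure the force on the tin or on the flap separately.

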